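Load a disk drive into the test station and start it

ROBOT

A 6-joint arm with a two-finger parallel gripper is mounted at the origin on a cart in front of the work surface, level with it; the furniture and walls round the work are solid. World frame = base frame: x ahead of the robot, y to its left, z up, the work surface at z = 0. Lengths are in m, angles in rad, forces in N, time in s.
With the tool pointing down it reaches from about 0.375 to 0.9 m from the base axis. Payload 3.1 kg.
Tool frame: the origin (TCP) lies at the very end of the fingers, on their centre line; the grasp point (between the pads) lies 19 mm behind it (manip.grasp_offset is the distance from the TCP to the grasp point, in m); x points along the fingers, z is the direction in which the jaws open and shut, and the axes are right-handed (so a half turn about x gives the same grasp; the last joint's range is limited). The gripper opens to 85 mm and grips with 20 to 120 N. Pads are 22 mm wide; open, the fingers measure 114 mm over their backs; the gripper's body (76 mm by 85 mm) begins 54 mm behind the grasp point. The pads swing forward as they close: fully open they stand 13 mm farther back than shut.
Start: joints at [1.107, 0.527, 1.433, -0, 1.181, -0.178], TCP at [0.176, 0.6, 0.231] pointing down, gripper open.
Joint ranges: [-3.08, 3.08], [-0.75, 2.2], [0.22, 2.44], [-1.43, 4.57], [0, 2.65], [-2.85, 2.85]. Speed limits (rad/s): [2.79, 2.79, 3.14, 3.14, 3.14, 3.14].

INTERFACE

Orientations are given as a unit quaternion [x, y, z, w].
In Python, from station import manip gives the robot as it stands.
- The arm moves only by the tool send_rows, never from a script. Its argument "steps" is a list that holds one entry, the list of rows, each a list of 5 numbers: the closure, from 0 (fully open) to 1 (shut), then the shift along the world's x, y, z in m, then the turn about the world's z in rad. A call has 1 to 8 rows; each row is the pose to reach, as a shift and turn from the pose commanded when the call began; what a row does not reach only later rows make up. A row lasts 1/8 s, in which the tool goes at most 62.5 mm and 10.7 degrees, less where a joint would pass 70% of its speed; a pose out of reach is approached as far as the arm can. A call with a gripper value outside its range is refused whole. The fingers move at their own pace and stop on an object; "grip_force" is the grip in N (left out, the last holds). Time passes only in rows, so rows that repeat a pose let the fingers close. It gives the time, the measured TCP pose, the force and the opening at its end, in the units of the state.
- manip.sense(): the state, without advancing time (a new reading comes with each control period).
- manip.snapshot(name): name is "scene" or "top"; returns the picture (400x640x3 uint8, red, green, blue); there is no depth.
- manip.camera_params(name): a dict with "fx", "fy", "cx", "cy" (pixels), "T" (4x4, takes a point from camera to world coordinates). Camera axes: x right, y down, z forward; pixel columns grow to the right and rows downward; lengths in m; the calibration is good to about 2 mm. A picture is of the moment at which its call begins. camera_params takes no time and is no camera call.
- manip.sign_off(): hands the job in, once; it reports no verdict.
The state is a dict: "t": time; "q": joint angles; "qd": joint speeds; "tau": joint torques, N m; "tcp_pos": TCP position; "tool_rot": TCP orientation; "force": force on the tool from outside, world axes, zero at the start; "ft_torque": the same for the moment, N m; "finger_gap": opening from 0.0 (shut) to 1.0 (fully open).
Only numpy, scipy, OpenCV 4.12 (cv2) and the standard library are available. Lean on these libraries where they do the work, as an engineer would, in place of code of your own. Each camera call takes 0.05 s, during which the arm holds its last target.

TASK

Slide the tray with the disk drive lying in it fully home into the bay of the test station, with the drive still in place. Then, only once the tray is home, start the test: press the larger of the two push buttons on top of the station fully down and let it come up again. Do not press the smaller button (stop), and do not disturb the battery pack, screw dish or screwdriver lying near it.

Things in the scene. Friction and masses are not known exactly. Their poses are not given: they have to be found in the camera images.
- station: Test station: grey box 150 x 160 x 70 mm fixed to the bench. Origin at the centre of its underside, on the bench top. The bay mouth is in its -x face (x = -75 mm); the tray goes in along the station's +x, sliding on the bench top itself (the bay has no floor). Two steel lead-in cheeks 12 mm high flare out from the mouth to x = -96 mm. The top (z = 70 mm) carries two push buttons.
- bay_home (a point): Point on the bench inside the bay where the tray's origin lies when the tray is fully home: x = -18 mm, y = 0 in the station's frame, axes as the station's. The bay is 87 mm wide (2.5 mm play each side of the tray), 32 mm high, and ends in a stop face 56 mm beyond this point along +x.
- tray: Loose aluminium drive tray, 0.08 to 0.17 kg, that slides on the bench. Origin at the centre of the underside of its pan; z up. The pan is open, 112 mm (x) by 82 mm (y), 10 mm high, walls and floor 3 mm. From its -x edge a tongue 30 mm wide, 4 mm thick, runs out to x = -117 mm and carries the upright finger grip. +x is the end that enters the station first.
- tray_grip (a point): Middle of the tray's black upright finger grip, at x = -100 mm, y = 0, z = 28 mm in the tray's frame (axes as the tray). The grip is 30 mm long (x), 12 mm thick (y, pinch it here from above), from the tongue up to z = 40 mm. It stays about 28 mm in front of the station's face (to the grip's nearest end) when the tray is home.
- drive: Flat 2.5 inch disk drive, 70 x 100 x 11 mm, about 0.1 kg, lying loose in the tray's pan with 3 mm play all round, its long side along the tray's x. Origin at the centre of its underside; its own y is the long axis.
- start_top (a point): Centre of the top face of the start button's cap: the larger round grey cap, 34 mm across, on the station's top. It may be in either of the two button places: 15 mm behind the station's centre (x = +15 mm) and 42 mm to either side. It moves down with the cap.
- start (a joint): Start button: 0 m up, 0.006 m fully down; a spring pushes it back up; fully down takes about 5 N.
- stop_top (a point): Centre of the top face of the stop button's cap: the smaller round grey cap, 18 mm across, in the other button place, 84 mm from the start button. Not to be pressed.
- stop (a joint): Stop button: 0 m up, 0.006 m fully down; must stay up.
- battery_pack: Bystander: black battery pack 46 x 130 x 19 mm lying behind the station, origin under its centre.
- screw_dish: Bystander: round metal screw dish, the one nearest the station, 77 mm across, 15 mm high, origin under its centre.
- screwdriver: Bystander: small screwdriver, 156 mm long, 16 mm thick, lying in front near the robot, long axis y, origin under its centre.
There are look-alikes about, which are no part of the job. Leave any purple look-alike of the drive alone.

How it is judged:
By the outcome, as a careful person would: the job done as asked, in the order asked, and still so for the second after the job is handed in, with the robot touching nothing.
It also fails if it takes over 48 s, if anything falls off the work surface, if the arm or the gripper's body presses on something with over 40 N, if the wrist force passes 120 N, or if a joint passes its speed limit or range.

## Working session

There is one attempt and no reset: what is moved stays moved. The work goes in short steps, Python scripts to look and compute and a tool call to move; the robot and the scene stay as the last step left them, time stands still between calls to the robot, and variables do not carry over. Pictures are saved under pics/ and viewed, and the job is handed in when it is done.

Besides the shell and the picture viewer there is one more tool, called after "Request:" by a JSON object that holds its "fn" and its "kwargs", one argument or row to a line. send_rows: Moves the arm, as the interface text tells. Its arguments: {"type":"object","properties":{"steps":{"type":"array","items":{"type":"array","items":{"type":"array","items":{"type":"number"}}}},"grip_force":{"type":"number"}},"required":["steps"]}

```bash
ls; mkdir -p pics; python3 - <<'E'
from station import manip
import cv2,numpy as np
for n in("scene","top"):
    im=manip.snapshot(n); cv2.imwrite(f"pics/{n}0.png",im[:,:,::-1])
    p=manip.camera_params(n); print(n,p["fx"],p["fy"],p["cx"],p["cy"]); print(np.round(p["T"],4))
s=manip.sense(); print(s); print(manip.grasp_offset)
E
```

```text
pics
scene 465.1895469109739 465.1895469109739 324.03477192176473 194.1577515344533
[[ 0.4708 -0.5539  0.6867 -0.1657]
 [-0.8821 -0.2834  0.3762 -0.1359]
 [-0.0138 -0.7828 -0.6221  0.6834]
 [ 0.      0.      0.      1.    ]]
top 477.2028321381201 477.2028321381201 325.3821661376087 202.19305878769123
[[-6.0000e-04 -9.9650e-01  8.3000e-02  4.1540e-01]
 [-1.0000e+00  0.0000e+00 -7.5000e-03  2.3570e-01]
 [ 7.5000e-03 -8.3000e-02 -9.9650e-01  1.0798e+00]
 [ 0.0000e+00  0.0000e+00  0.0000e+00  1.0000e+00]]
{'t': 0.1, 'q': array([ 1.10750427e+00,  5.28369752e-01,  1.43380108e+00, -1.31559160e-05,
        1.18139307e+00, -1.78540414e-01]), 'qd': array([ 0.00153929, -0.00150006, -0.0019831 ,  0.00068829,  0.00059369,
       -0.00091655]), 'tau': array([ 3.05408748e-04, -4.43306422e+01, -1.78588378e+01, -1.97035706e-04,
        3.82992293e-03, -6.20148541e-06]), 'tcp_pos': array([0.17527617, 0.59923626, 0.23042503]), 'tool_rot': array([-0.42431045,  0.56650833,  0.42367835,  0.56526597]), 'force': array([ 0.73767535, -0.12539675,  0.84406044]), 'ft_torque': array([ 0.06144449,  0.00509461, -0.02105874]), 'finger_gap': 0.9989657007489858}
0.0187
```

View pics/scene0.png

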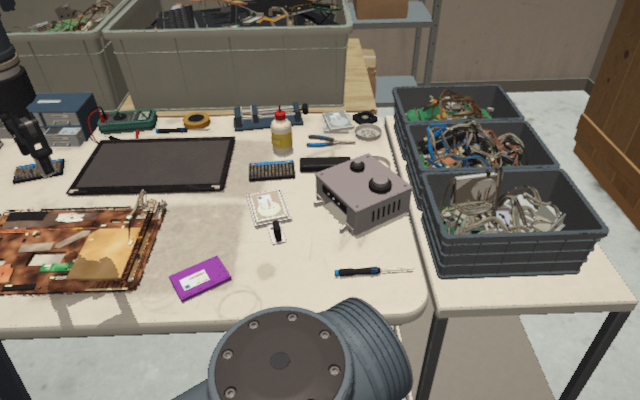

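View pics/top0.png

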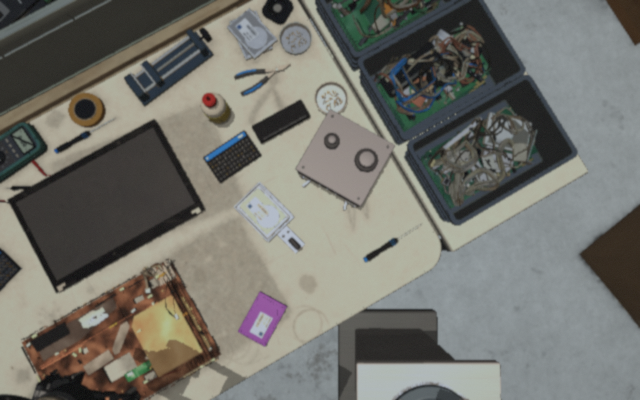

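```bash
python3 - <<'E'
import cv2
im=cv2.imread("pics/top0.png")[90:270,210:440]
cv2.imwrite("pics/c0.png",cv2.resize(im,None,fx=3.4,fy=3.3,interpolation=2))
im=cv2.imread("pics/scene0.png")[140:290,230:430]
cv2.imwrite("pics/c1.png",cv2.resize(im,None,fx=4,fy=4,interpolation=2))
E
```

```text
(no output)
```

View pics/c0.png

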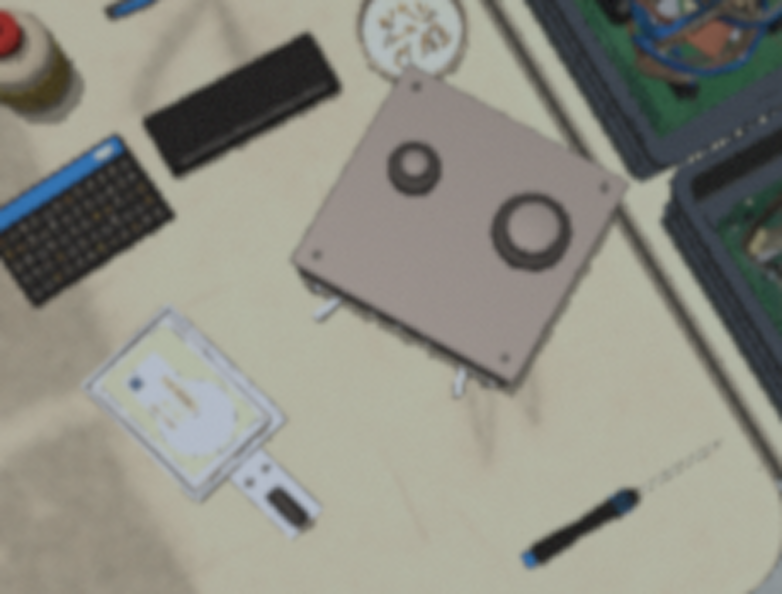

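View pics/c1.png

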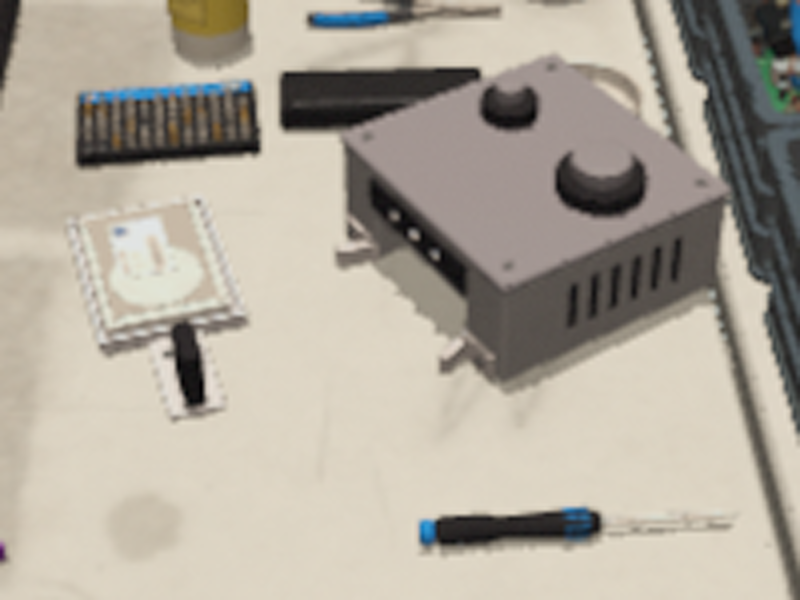

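```bash
cat > h.py <<'E'
from station import manip
import cv2,numpy as np
def ray(n,uv,z):
    p=manip.camera_params(n);T=p["T"];uv=np.atleast_2d(uv).astype(float)
    d=np.c_[(uv[:,0]-p["cx"])/p["fx"],(uv[:,1]-p["cy"])/p["fy"],np.ones(len(uv))]@T[:3,:3].T
    return T[:3,3]+d*((z-T[2,3])/d[:,2])[:,None]
def proj(n,P):
    p=manip.camera_params(n);T=p["T"];c=(np.atleast_2d(P)-T[:3,3])@T[:3,:3]
    return np.c_[c[:,0]/c[:,2]*p["fx"]+p["cx"],c[:,1]/c[:,2]*p["fy"]+p["cy"]]
E
python3 - <<'E'
from h import *
def c0(a): return (np.array(a)+.5)/[3.4,3.3]+[210,90]-.5
def c1(a): return (np.array(a)+.5)/4+[230,140]-.5
# station top: order BL,BR,FR,FL
for n,P in(("top",c0([(412,68),(627,183),(510,388),(293,260)])),("scene",c1([(555,57),(726,188),(500,287),(345,137)]))):
    Q=ray(n,P,.07)[:,:2]; print(n,np.round(Q,4),Q.mean(0))
    ex=Q[0]+Q[1]-Q[2]-Q[3]; ey=Q[0]+Q[3]-Q[1]-Q[2]
    print("ang",np.degrees(np.arctan2(ex[1],ex[0])),np.degrees(np.arctan2(-ey[0],ey[1])),"len",np.linalg.norm(ex)/2,np.linalg.norm(ey)/2)
# mask
im=cv2.imread("pics/top0.png");hsv=cv2.cvtColor(im,cv2.COLOR_BGR2HSV)
print(hsv[140,345],hsv[170,350],hsv[180,290],hsv[215,240],hsv[230,285])
# screws at top
S=ray("top",c0([(416,87),(603,187),(504,357),(316,255)]),.07)[:,:2];print("screwmean",S.mean(0))
B=ray("top",c0([(415,163),(532,227)]),.078);print("buttons",B)
B=ray("scene",c1([(512,98),(606,165)]),.083);print("buttons",B)
# tray pan top rim FL? z=.010
for n,P in(("top",c0([(168,308),(285,420),(198,500),(83,383)])),("scene",c1([(198,197),(247,320),(103,343),(67,219)]))):
    Q=ray(n,P,.01)[:,:2]; print(n,np.round(Q,4),Q.mean(0))
    ex=Q[0]+Q[3]-Q[1]-Q[2]; ey=Q[3]+Q[2]-Q[0]-Q[1]
    print("ang",np.degrees(np.arctan2(ex[1],ex[0])),np.degrees(np.arctan2(-ey[0],ey[1])),"len",np.linalg.norm(ex)/2,np.linalg.norm(ey)/2)
print("grip",ray("top",c0([(289,506)]),.04),ray("scene",c1([(187,335)]),.04))
print("tongue end",ray("top",c0([(308,527)]),.004))
E
```

```text
top [[0.6987 0.2162]
 [0.6226 0.0805]
 [0.4889 0.1553]
 [0.5719 0.2911]] [0.59551349 0.18577398]
ang -29.890811665665165 -30.381514891621148 len 0.15024045409608525 0.15733513139129557
scene [[0.6949 0.2137]
 [0.6199 0.0802]
 [0.4902 0.1536]
 [0.5676 0.2858]] [0.59314101 0.18331227]
ang -29.50571665237921 -29.83940195278549 len 0.14765933042040866 0.15312644926585553
[ 10  21 145] [  9  22 150] [ 28  27 177] [ 21  30 164] [109  27 199]
screwmean [0.59751135 0.1862439 ]
buttons [[0.63391153 0.21454574 0.078     ]
 [0.59218511 0.14151302 0.078     ]]
buttons [[0.62753973 0.21097832 0.083     ]
 [0.59327675 0.13964345 0.083     ]]
top [[0.5481 0.3771]
 [0.4714 0.2992]
 [0.4173 0.356 ]
 [0.4967 0.4326]] [0.48336215 0.36622762]
ang 44.732181698566706 43.213271780211244 len 0.10978912524131193 0.07706721622726236
scene [[0.5469 0.3754]
 [0.4664 0.2927]
 [0.415  0.352 ]
 [0.4943 0.4323]] [0.48067422 0.36311692]
ang 45.570069785530485 41.814119375223676 len 0.11412293412725885 0.07803284191523771
grip [[0.41326876 0.29456832 0.04      ]] [[0.41412019 0.2951357  0.04      ]]
tongue end [[0.39896463 0.2840128  0.004     ]]
```

```bash
python3 - <<'E'
from h import *
from scipy.spatial.transform import Rotation as R
s=manip.sense();M=R.from_quat(s["tool_rot"]).as_matrix();print(np.round(M,3),np.degrees(np.arctan2(M[1,2],M[0,2])),s["t"],s["tcp_pos"])
print("purple",ray("top",[(260,292),(286,305),(266,345),(240,332)],.011)[:,:2].round(3))
print("edge",ray("top",[(430,255),(340,300),(220,365),(250,350)],0)[:,:2].round(3))
E
```

```text
[[-0.001 -0.96   0.281]
 [-0.002  0.281  0.96 ]
 [-1.     0.    -0.002]] 73.68523833641218 0.1 [0.17527617 0.59923626 0.23042503]
purple [[0.305 0.372]
 [0.277 0.315]
 [0.191 0.358]
 [0.219 0.415]]
edge [[ 0.386 -0.008]
 [ 0.286  0.195]
 [ 0.145  0.46 ]
 [ 0.178  0.394]]
```

Candidates in the top view: the white drive in the aluminium tray (265,210) with its black grip (290,243) is the target. The purple look-alike (263,318) and the grey drive at the back (250,35) are not. For the button, I take the larger cap at (366,159) over the smaller one (332,140). The close crop shows the tray with tongue and grip and the larger cap as described. Moving above the grip.

Request:
{"fn": "send_rows", "kwargs": {
  "steps": [
    [[0,0.034,-0.044,0,0.16],[0,0.068,-0.087,0,0.32],[0,0.102,-0.131,0,0.48],[0,0.136,-0.174,0,0.64],[0,0.17,-0.218,-0.02,0.8],[0,0.204,-0.261,-0.06,0.95],[0,0.238,-0.305,-0.1,1.07],[0,0.238,-0.305,-0.12,1.07]]
  ],
  "grip_force": 60
}}

```text
t: 1.1
tcp_pos: [0.4152, 0.2923, 0.1098]
tool_rot: [-0.653, 0.272, 0.653, 0.272]
force: [0.8, -0.1, 0.8]
finger_gap: 1.001
```

```bash
python3 - <<'E'
from h import *
for n in("scene","top"):
    im=manip.snapshot(n)[:,:,::-1]; 
    c=im[140:290,200:400] if n=="scene" else im[130:280,200:400]
    cv2.imwrite(f"pics/{n}1.png",cv2.resize(c,None,fx=3.9,fy=3.9,interpolation=2))
s=manip.sense();print(s["t"],s["tcp_pos"],s["q"].round(2))
E
```

```text
1.2 [0.41252031 0.29267386 0.10867654] [ 0.4   0.56  1.83 -0.    0.75 -1.96]
```

View pics/scene1.png

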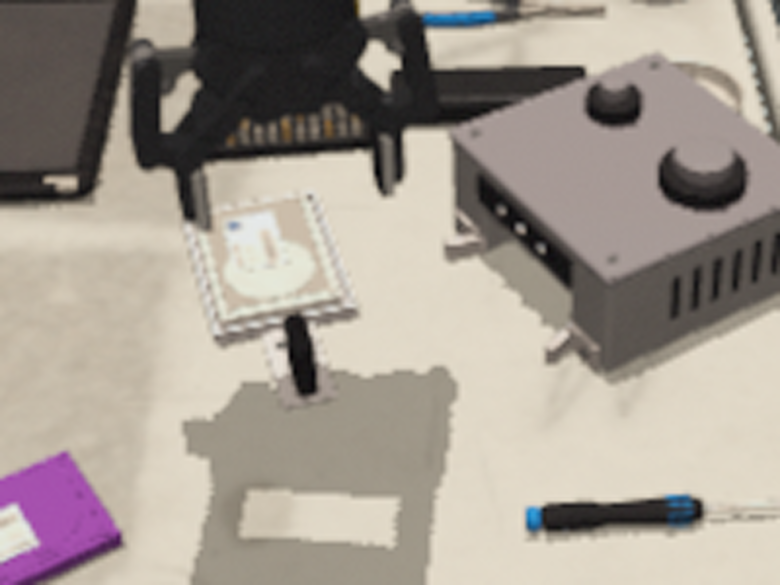

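The gripper straddles the grip at crop (300,355) from above, and the shadow shows even spacing. Going down and closing.

Request:
{"fn": "send_rows", "kwargs": {
  "steps": [
    [[0,0.001,0.002,-0.04,0],[0,0.001,0.002,-0.075,0],[0,0.001,0.002,-0.096,0],[0,0.001,0.002,-0.096,0],[0.5,0.001,0.002,-0.096,0],[1,0.001,0.002,-0.096,0],[1,0.001,0.002,-0.096,0],[1,0.001,0.002,-0.096,0]]
  ]
}}

```text
t: 2.2
tcp_pos: [0.4148, 0.2969, 0.0158]
tool_rot: [0.653, -0.27, -0.653, -0.271]
force: [-0.1, 0.7, -0.1]
finger_gap: 0.144
```

Request:
{"fn": "send_rows", "kwargs": {
  "steps": [
    [[1,0,0,0,0],[1,0,0,0,0],[1,0,0,0,0]]
  ]
}}

```text
t: 2.58
tcp_pos: [0.4148, 0.2969, 0.016]
tool_rot: [0.653, -0.27, -0.653, -0.271]
force: [0.2, 0.8, 6.4]
finger_gap: 0.127
```

```bash
python3 - <<'E'
from h import *
for n in("scene","top"):
    im=manip.snapshot(n)[:,:,::-1]; 
    c=im[140:290,200:400] if n=="scene" else im[130:280,200:400]
    cv2.imwrite(f"pics/{n}2.png",cv2.resize(c,None,fx=3.9,fy=3.9,interpolation=2))
s=manip.sense();print(s["t"],s["tcp_pos"],s["force"],s["finger_gap"])
E
```

```text
2.675 [0.41482531 0.2969231  0.01596007] [ 0.21377232 -0.45271871  6.06349223] 0.12538221806899308
```

View pics/scene2.png

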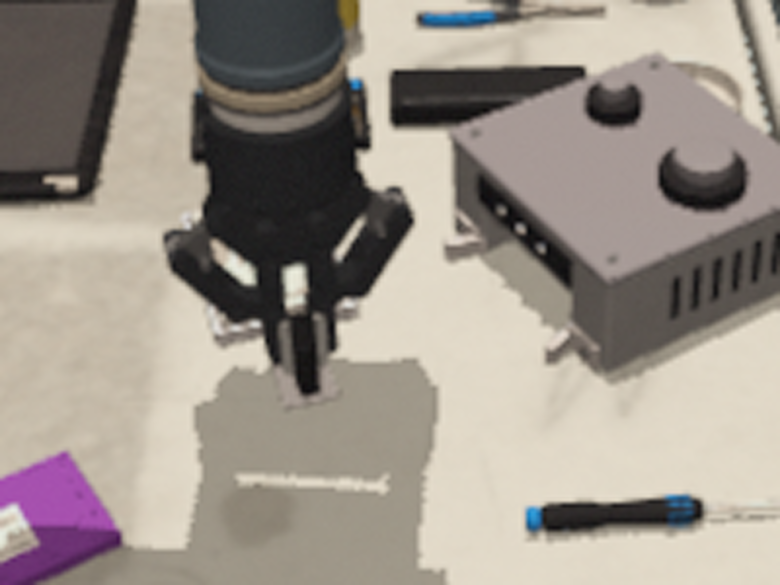

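Firmly gripped: the gap of 0.125 matches the 12 mm grip. Relieving about 1 mm of down-push, then backing out to the insertion axis at 45°.

Request:
{"fn": "send_rows", "kwargs": {
  "steps": [
    [[1,0,0,0.001,0],[1,-0.008,0.004,0.001,0],[1,-0.02,0.01,0.001,0],[1,-0.033,0.016,0.001,0],[1,-0.046,0.022,0.001,0],[1,-0.058,0.027,0.001,0],[1,-0.064,0.029,0.001,0],[1,-0.064,0.029,0.001,0]]
  ]
}}

```text
t: 3.68
tcp_pos: [0.3494, 0.3257, 0.0163]
tool_rot: [-0.653, 0.271, 0.654, 0.27]
force: [-0.7, 0.2, 0.2]
finger_gap: 0.128
```

Request:
{"fn": "send_rows", "kwargs": {
  "steps": [
    [[1,0,0,0,-0.08],[1,0,0,0,-0.2],[1,0,0,0,-0.32],[1,0,0,0,-0.44],[1,0,0,0,-0.56],[1,0,0,0,-0.66],[1,0,0,0,-0.72],[1,0,0,0,-0.75]]
  ]
}}

```text
t: 4.68
tcp_pos: [0.351, 0.3258, 0.0163]
tool_rot: [0.509, -0.491, -0.508, -0.492]
force: [-0.5, 1.1, -0.6]
finger_gap: 0.13
```

Request:
{"fn": "send_rows", "kwargs": {
  "steps": [
    [[1,0,0,0,-0.08],[1,0,0,0,-0.18],[1,0,0,0,-0.3],[1,0,0,0,-0.42],[1,0,0,0,-0.5],[1,0,0,0,-0.55],[1,0,0,0,-0.56],[1,0,0,0,-0.56]]
  ]
}}

```text
t: 5.68
tcp_pos: [0.3507, 0.3258, 0.0163]
tool_rot: [-0.353, 0.612, 0.353, 0.613]
force: [0.5, -0.4, -1.4]
finger_gap: 0.126
```

```bash
python3 - <<'E'
from h import *
from scipy.spatial.transform import Rotation as R
for n in("scene","top"):
    im=manip.snapshot(n)[:,:,::-1]; cv2.imwrite(f"pics/{n}3f.png",im)
    c=im[140:290,200:400] if n=="scene" else im[130:280,200:400]
    cv2.imwrite(f"pics/{n}3.png",cv2.resize(c,None,fx=3.9,fy=3.9,interpolation=2))
s=manip.sense();M=R.from_quat(s["tool_rot"]).as_matrix();print(np.degrees(np.arctan2(M[1,2],M[0,2])))
print(s["t"],s["tcp_pos"],s["force"],s["finger_gap"])
E
```

```text
59.94660898425068
5.775 [0.35071012 0.32578738 0.01632093] [ 0.41182427 -0.86454112 -1.27868038] 0.1306226582666945
```

View pics/scene3.png

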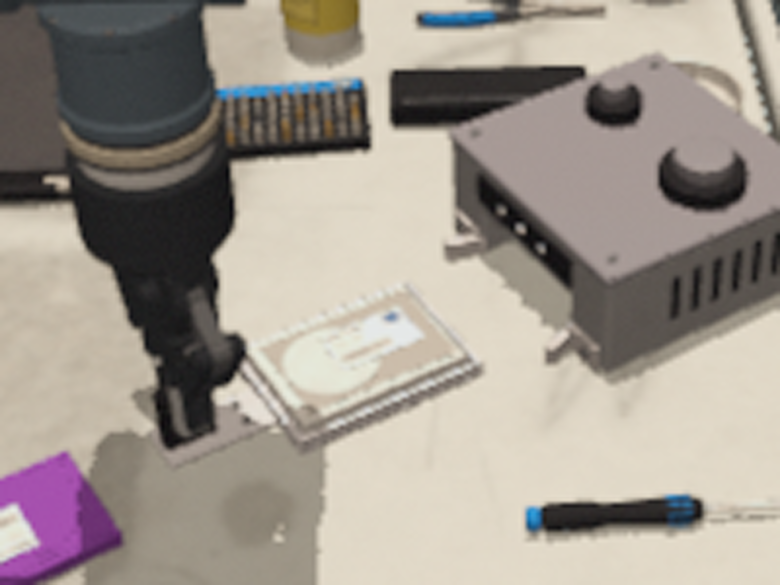

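View pics/top3.png

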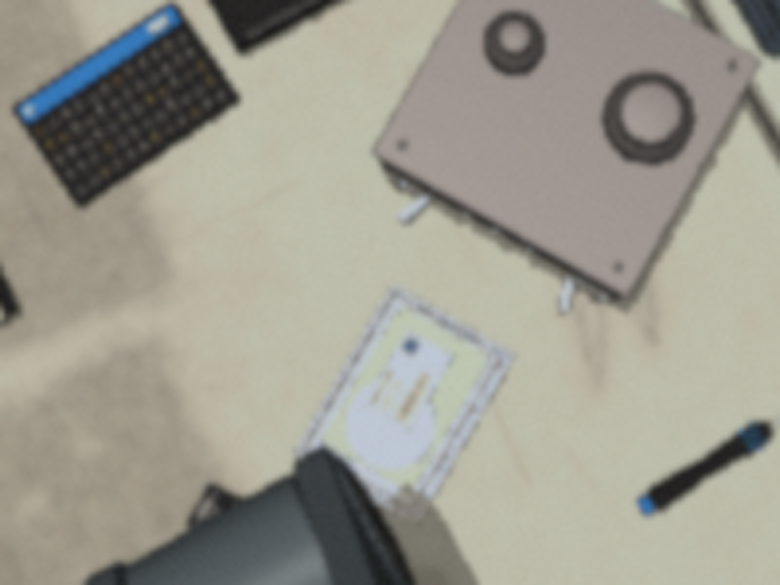

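```bash
python3 - <<'E'
from h import *
def a(P,o): return (np.array(P,float)+.5)/3.9+o-.5
T=lambda P,z:ray("top",a(P,[200,130]),z)[:,:2]
S=lambda P,z:ray("scene",a(P,[200,140]),z)[:,:2]
th=np.radians(-30);ex=np.array([np.cos(th),np.sin(th)]);ey=np.array([-ex[1],ex[0]])
def loc(Q,c): return np.round(np.c_[(Q-c)@ex,(Q-c)@ey]*1000,1)
c=np.array([.5945,.185])
Qt=T([(376,152),(625,300),(756,65)],.07);print("st top corners",loc(Qt,c))
Qs=S([(455,135),(610,280),(655,55),(836-0,186)][:3],.07);print("scene FL,FR,BL",loc(Qs,c))
print("cheeks top",loc(T([(405,217),(563,310)],.006),c)," scene",loc(S([(449,246),(553,350)],.006),c))
print("pan front top",loc(T([(397,290),(511,354),(298,455)],.01),c)," scene fr L,R, back R",loc(S([(406,284),(482,366),(303,440)],.01),c))
for n,f in(("top",T([(397,290),(511,354)],.01)),("scene",S([(406,284),(482,366)],.01))):
    d=f[0]-f[1];print(n,"front edge yaw",np.degrees(np.arctan2(-d[0],d[1])),np.linalg.norm(d))
q=T([(397,290),(298,455)],.01);d=q[0]-q[1];print("side yaw",np.degrees(np.arctan2(d[1],d[0])),np.linalg.norm(d))
for n in("top","scene"):
    print(n,"proj grip tcp loc",loc(np.array([[.3507,.3258]]),c))
E
```

```text
st top corners [[-72.7  80. ]
 [-75.1 -78.3]
 [ 73.7 -76.6]]
scene FL,FR,BL [[-73.6  72.1]
 [-72.3 -81. ]
 [ 71.4  76.6]]
cheeks top [[-90.3  54.2]
 [-91.4 -52.1]]  scene [[-89.6  55.5]
 [-87.9 -52.2]]
pan front top [[-129.6   36.6]
 [-128.7  -38.8]
 [-239.7   38. ]]  scene fr L,R, back R [[-130.1   35.4]
 [-129.5  -45.6]
 [-236.5  -42.8]]
top front edge yaw -29.348663279385274 0.07532885403853504
scene front edge yaw -29.5562309739121 0.08100205484693038
side yaw -30.726753763400254 0.11012881951002529
top proj grip tcp loc [[-281.5    0. ]]
scene proj grip tcp loc [[-281.5    0. ]]
```

Request:
{"fn": "send_rows", "kwargs": {
  "steps": [
    [[1,0.006,-0.003,0,0],[1,0.013,-0.006,0,0],[1,0.02,-0.009,0,0],[1,0.0255,-0.012,0,0],[1,0.0255,-0.012,0,0]]
  ]
}}

```text
t: 6.4
tcp_pos: [0.377, 0.3136, 0.0163]
tool_rot: [-0.353, 0.612, 0.353, 0.613]
force: [-0.6, -0.1, -0.9]
finger_gap: 0.126
```

```bash
python3 - <<'E'
from h import *
for n in("scene","top"):
    im=manip.snapshot(n)[:,:,::-1]; cv2.imwrite(f"pics/{n}4f.png",im)
    c=im[175:260,255:370] if n=="scene" else im[160:245,275:375]
    cv2.imwrite(f"pics/{n}4.png",cv2.resize(c,None,fx=6.9,fy=6.9,interpolation=2))
s=manip.sense()
print(s["t"],s["tcp_pos"],s["force"],s["finger_gap"])
E
```

```text
6.5 [0.37627104 0.31370579 0.01628473] [ 0.02628085 -0.44907126 -1.59730609] 0.12620960892993763
```

View pics/scene4.png

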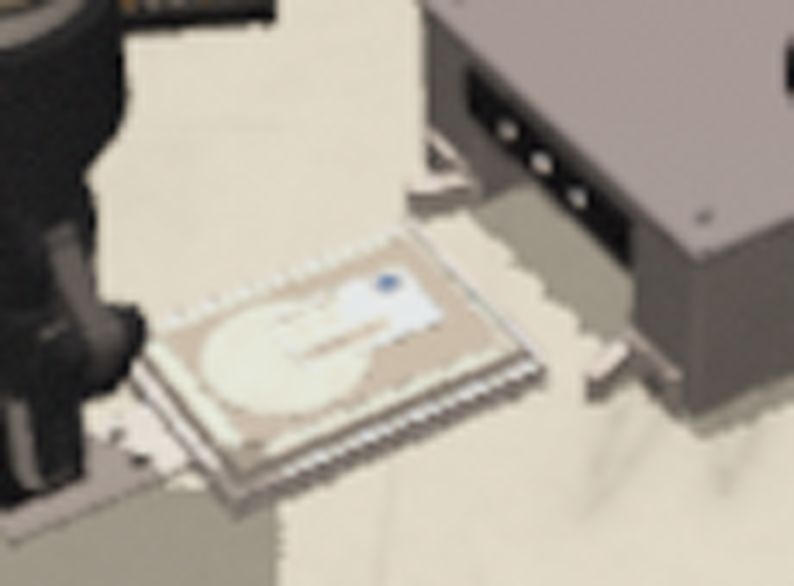

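View pics/top4.png

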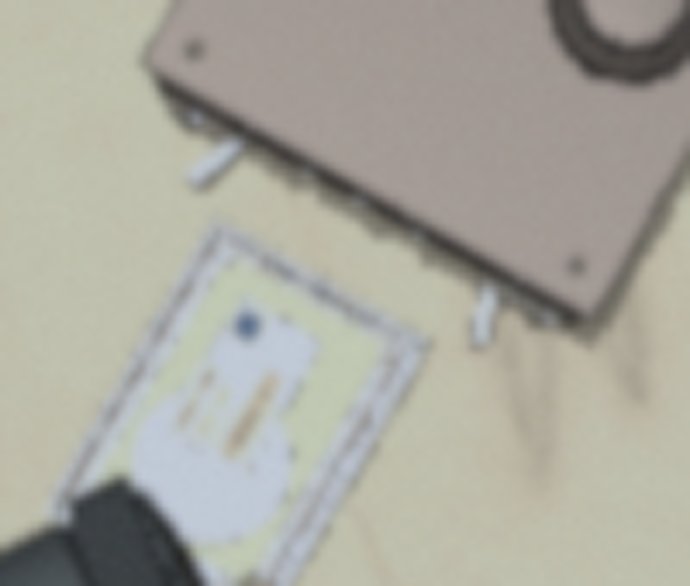

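```bash
python3 - <<'E'
from h import *
def a(P,o): return (np.array(P,float)+.5)/6.9+o-.5
T=lambda P,z:ray("top",a(P,[275,160]),z)[:,:2]
S=lambda P,z:ray("scene",a(P,[255,175]),z)[:,:2]
th=np.radians(-30);ex=np.array([np.cos(th),np.sin(th)]);ey=np.array([-ex[1],ex[0]])
c=np.array([.5945,.185])
def loc(Q): return np.round(np.c_[(Q-c)@ex,(Q-c)@ey]*1000,1)
print("top pan",loc(T([(214,230),(430,343),(58,500),(287,575)],.01)))
print("top cheek outer/inner L,R",loc(T([(188,178),(204,190),(472,340),(488,347)],.012)))
print("top bay roof corner FL FR",loc(T([(145,62),(590,332)],.07)))
print("scene pan L,R, backR",loc(S([(405,224),(545,358),(237,492)],.01)))
print("scene cheek tips",loc(S([(410,187),(590,374)],.012)))
def ang(p,q): d=q-p; return np.degrees(np.arctan2(d[1],d[0]))
q=T([(214,230),(430,343),(58,500),(287,575)],.01)
print(ang(q[2],q[0]),ang(q[3],q[1]),ang(q[1],q[0])-90)
q=T([(145,62),(590,332)],.07);print("face",ang(q[1],q[0])-90)
q=S([(425,8),(703,262)],.07);print("face scene",ang(q[1],q[0])-90,loc(q))
q=S([(545,358),(237,492),(405,224)],.01);print(ang(q[1],q[0]),ang(q[0],q[2])-90)
# side edges fitted: station top right edge & left edge from full image
im=cv2.imread("pics/top4f.png");h=cv2.cvtColor(im,cv2.COLOR_BGR2HSV)
m=((h[:,:,0]<18)|(h[:,:,0]>165))&(h[:,:,2]>110)&(h[:,:,2]<175)&(h[:,:,1]<45)
m=m.astype(np.uint8);m[:100]=0;m[220:]=0;m[:,:290]=0;m[:,400:]=0
m=cv2.morphologyEx(m,cv2.MORPH_OPEN,np.ones((3,3)))
k=max(cv2.findContours(m,0,2)[0],key=cv2.contourArea)
P=ray("top",k[:,0],.07)[:,:2];r=cv2.minAreaRect((P*1000).astype(np.float32));print(r)
E
```

```text
top pan [[-103.3   41. ]
 [-100.1  -38.5]
 [-204.6   40.6]
 [-188.5  -35.8]]
top cheek outer/inner L,R [[-92.9  56.8]
 [-93.7  50.3]
 [-92.6 -49.8]
 [-91.9 -55.4]]
top bay roof corner FL FR [[-73.1  80.9]
 [-77.  -79.8]]
scene pan L,R, backR [[-102.7   39.9]
 [ -99.4  -39. ]
 [-207.9  -39. ]]
scene cheek tips [[-92.8  53.2]
 [-92.9 -54.5]]
-29.762344106532247 -31.708886749048435 -27.70183140922544
face -31.40355030284823
face scene -28.78798886075098 [[-76.8  67.4]
 [-73.6 -84.3]]
-30.040117372836484 -27.559968682614773
((597.3013916015625, 186.13525390625), (162.14329528808594, 151.703125), 60.50502395629883)
```

The pan is centred on the cheeks to within about 1 mm and its yaw agrees. I'm starting the insertion gently; about 140 mm is left to the stop.

Request:
{"fn": "send_rows", "kwargs": {
  "steps": [
    [[1,0.007,-0.0045,0,0],[1,0.014,-0.0085,0,0],[1,0.021,-0.0125,0,0],[1,0.028,-0.0165,0,0],[1,0.035,-0.0205,0,0],[1,0.043,-0.0253,0,0],[1,0.043,-0.0253,0,0]]
  ]
}}

```text
t: 7.38
tcp_pos: [0.4203, 0.2882, 0.0163]
tool_rot: [-0.353, 0.612, 0.353, 0.613]
force: [0.6, -0.2, -1.6]
finger_gap: 0.126
```

```bash
python3 - <<'E'
from h import *
for n in("scene","top"):
    im=manip.snapshot(n)[:,:,::-1]; cv2.imwrite(f"pics/{n}5f.png",im)
    c=im[175:260,255:370] if n=="scene" else im[160:245,275:375]
    cv2.imwrite(f"pics/{n}5.png",cv2.resize(c,None,fx=6.9,fy=6.9,interpolation=2))
s=manip.sense()
print(s["t"],s["tcp_pos"],s["force"],s["ft_torque"],s["finger_gap"])
E
```

```text
7.475 [0.41929896 0.28837515 0.01631095] [ 0.64641842 -0.54644975 -1.04577875] [-0.01407328 -0.01442044  0.0226446 ] 0.12505284179057716
```

View pics/scene5.png

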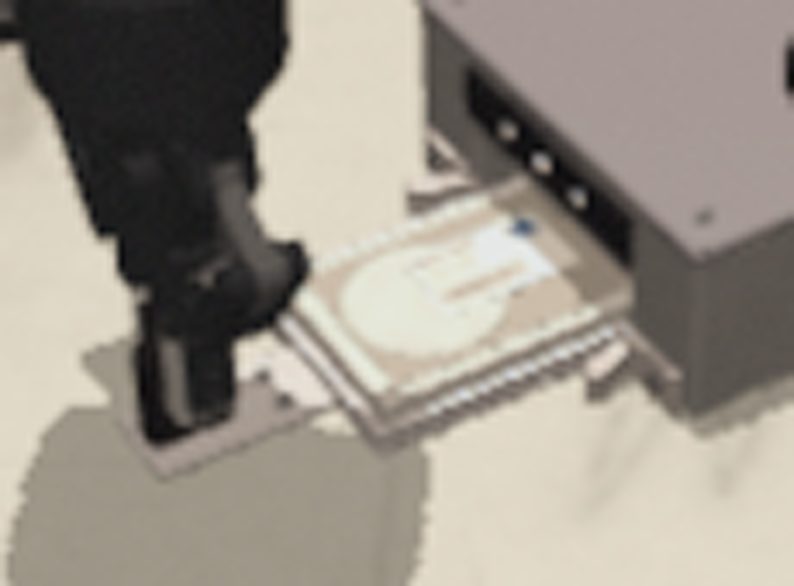

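View pics/top5.png

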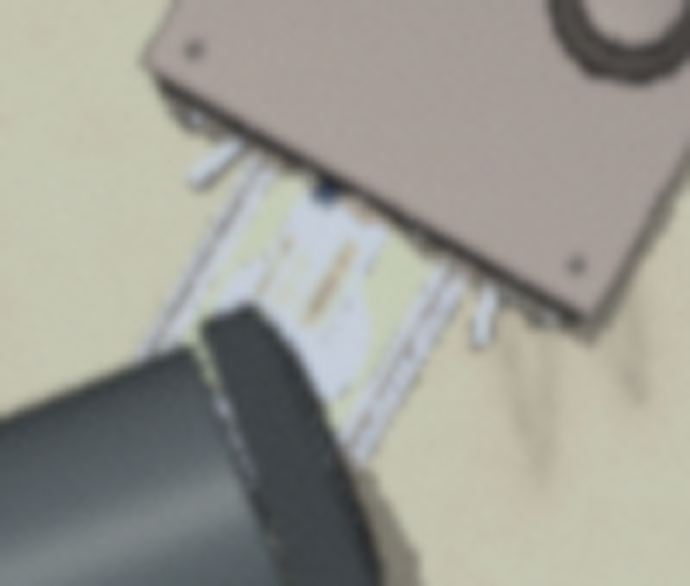

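Request:
{"fn": "send_rows", "kwargs": {
  "steps": [
    [[1,0.005,-0.003,0,0],[1,0.0105,-0.0062,0,0],[1,0.016,-0.0094,0,0],[1,0.0215,-0.0126,0,0],[1,0.027,-0.0158,0,0],[1,0.027,-0.0158,0,0]]
  ]
}}

```text
t: 8.22
tcp_pos: [0.447, 0.2725, 0.0163]
tool_rot: [-0.353, 0.612, 0.353, 0.613]
force: [1.8, 0.2, -2.5]
finger_gap: 0.127
```

```bash
python3 - <<'E'
from h import *
s=manip.sense()
print(s["t"],s["tcp_pos"],s["force"],s["ft_torque"],s["finger_gap"])
E
```

```text
8.225 [0.44698727 0.27246012 0.01631507] [ 1.77214429  0.18674028 -2.4947844 ] [ 0.04225616  0.06003837 -0.00493295] 0.12706028057054528
```

Request:
{"fn": "send_rows", "kwargs": {
  "steps": [
    [[1,0.0065,-0.0038,0,0],[1,0.013,-0.0075,0,0],[1,0.0195,-0.0113,0,0],[1,0.026,-0.015,0,0],[1,0.0325,-0.0188,0,0],[1,0.039,-0.0225,0,0],[1,0.039,-0.0225,0,0]]
  ]
}}

```text
t: 9.1
tcp_pos: [0.4861, 0.2499, 0.0163]
tool_rot: [-0.353, 0.612, 0.353, 0.613]
force: [0.2, 0.4, -2.1]
finger_gap: 0.127
```

```bash
python3 - <<'E'
from h import *
for n in("scene","top"):
    im=manip.snapshot(n)[:,:,::-1]; cv2.imwrite(f"pics/{n}6f.png",im)
    c=im[175:260,255:370] if n=="scene" else im[160:245,275:375]
    cv2.imwrite(f"pics/{n}6.png",cv2.resize(c,None,fx=6.9,fy=6.9,interpolation=2))
s=manip.sense()
print(s["t"],s["tcp_pos"],s["force"],s["ft_torque"],s["finger_gap"])
E
```

```text
9.2 [0.48524551 0.2501098  0.01627088] [ 0.31864711 -0.15003606 -1.47202643] [-0.02987716  0.06197803  0.01194767] 0.1199381207345316
```

View pics/scene6.png

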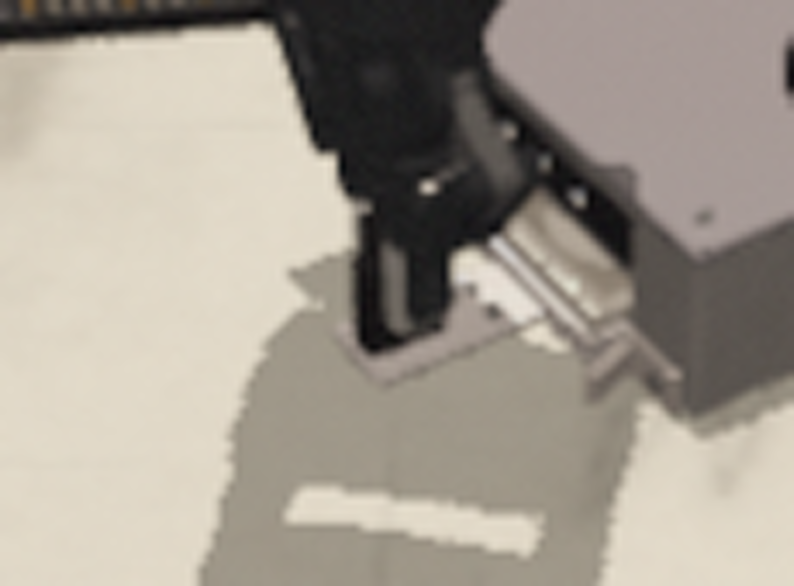

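View pics/top6.png

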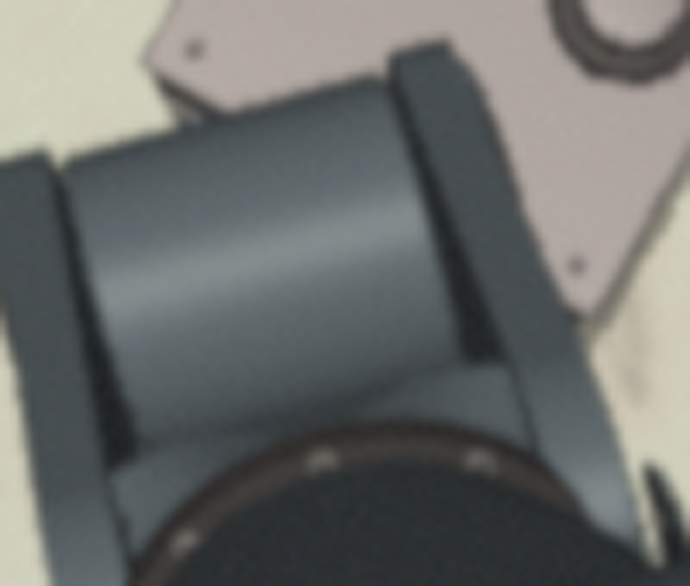

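Request:
{"fn": "send_rows", "kwargs": {
  "steps": [
    [[1,0.003,-0.0018,0,0],[1,0.006,-0.0035,0,0],[1,0.0087,-0.005,0,0],[1,0.0087,-0.005,0,0]]
  ]
}}

```text
t: 9.7
tcp_pos: [0.4943, 0.2451, 0.0163]
tool_rot: [-0.353, 0.612, 0.353, 0.613]
force: [-0.0, -1.2, -1.6]
finger_gap: 0.127
```

Request:
{"fn": "send_rows", "kwargs": {
  "steps": [
    [[1,0.001,-0.0006,0,0],[1,0.0017,-0.001,0,0],[1,0.0017,-0.001,0,0]]
  ]
}}

```text
t: 10.07
tcp_pos: [0.4955, 0.2442, 0.0163]
tool_rot: [-0.353, 0.613, 0.353, 0.613]
force: [0.3, -0.3, -1.0]
finger_gap: 0.129
```

Request:
{"fn": "send_rows", "kwargs": {
  "steps": [
    [[1,0.001,-0.0006,0,0],[1,0.0017,-0.001,0,0],[1,0.0017,-0.001,0,0]]
  ]
}}

```text
t: 10.45
tcp_pos: [0.4962, 0.2433, 0.0162]
tool_rot: [-0.353, 0.613, 0.354, 0.612]
force: [-3.0, 1.9, -0.2]
finger_gap: 0.127
```

Request:
{"fn": "send_rows", "kwargs": {
  "steps": [
    [[1,0.001,-0.0006,0,0],[1,0.0017,-0.001,0,0],[1,0.0017,-0.001,0,0]]
  ]
}}

```text
t: 10.82
tcp_pos: [0.4959, 0.2426, 0.0161]
tool_rot: [-0.353, 0.614, 0.354, 0.611]
force: [-6.6, 4.3, 2.2]
finger_gap: 0.127
```

Request:
{"fn": "send_rows", "kwargs": {
  "steps": [
    [[1,0.001,-0.0006,0,0],[1,0.0017,-0.001,0,0],[1,0.0017,-0.001,0,0]]
  ]
}}

```text
t: 11.2
tcp_pos: [0.4958, 0.2423, 0.0161]
tool_rot: [-0.352, 0.615, 0.355, 0.61]
force: [-10.0, 7.4, 3.2]
finger_gap: 0.125
```

```bash
python3 - <<'E'
from h import *
for n in("scene",):
    im=manip.snapshot(n)[:,:,::-1]; cv2.imwrite(f"pics/{n}7f.png",im)
    c=im[175:260,255:370] if n=="scene" else im[160:245,275:375]
    cv2.imwrite(f"pics/{n}7.png",cv2.resize(c,None,fx=6.9,fy=6.9,interpolation=2))
s=manip.sense()
print(s["t"],s["tcp_pos"],s["force"],s["ft_torque"],s["finger_gap"])
E
```

```text
11.25 [0.49583857 0.24232583 0.01610511] [-10.08939523   8.57047345   3.32619493] [1.30438778 1.17732292 0.38296883] 0.12676315859386242
```

View pics/scene7.png

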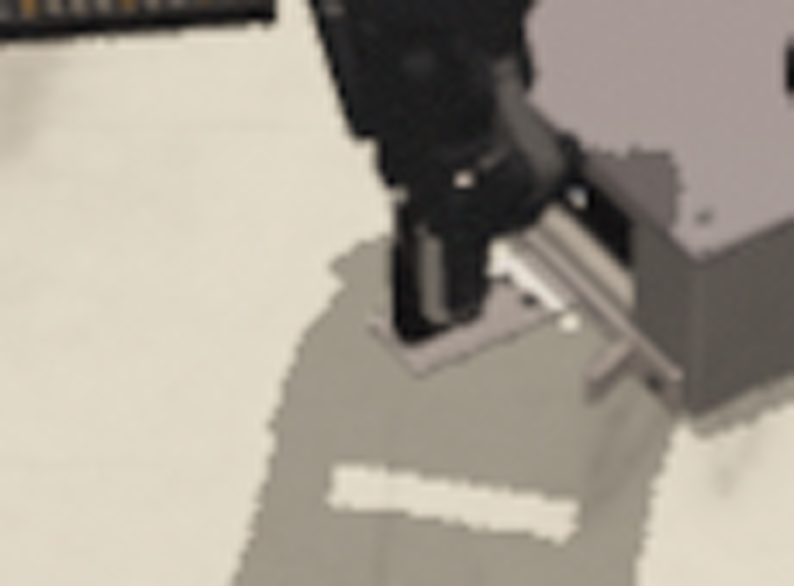

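Request:
{"fn": "send_rows", "kwargs": {
  "steps": [
    [[1,-0.002,0.0012,0,0],[1,-0.0026,0.0015,0,0],[1,-0.0026,0.0015,0,0]]
  ]
}}

```text
t: 11.62
tcp_pos: [0.4961, 0.243, 0.0162]
tool_rot: [-0.353, 0.614, 0.354, 0.611]
force: [-4.4, 3.2, 1.3]
finger_gap: 0.126
```

```bash
python3 - <<'E'
from h import *
im=cv2.imread("pics/scene7f.png")[195:240,310:365]
cv2.imwrite("pics/s7z.png",cv2.resize(im,None,fx=13,fy=13,interpolation=2))
th=np.radians(-29.8);ex=np.array([np.cos(th),np.sin(th)]);ey=np.array([-ex[1],ex[0]]);c=np.array([.5945,.185])
im=cv2.imread("pics/scene7f.png")[195:240,310:365];im=cv2.resize(im,None,fx=13,fy=13,interpolation=2)
s=manip.sense();print(s["force"],s["tcp_pos"])
E
```

```text
[-4.37466626  3.1754287   1.31218542] [0.49608246 0.2429602  0.01617302]
```

View pics/s7z.png

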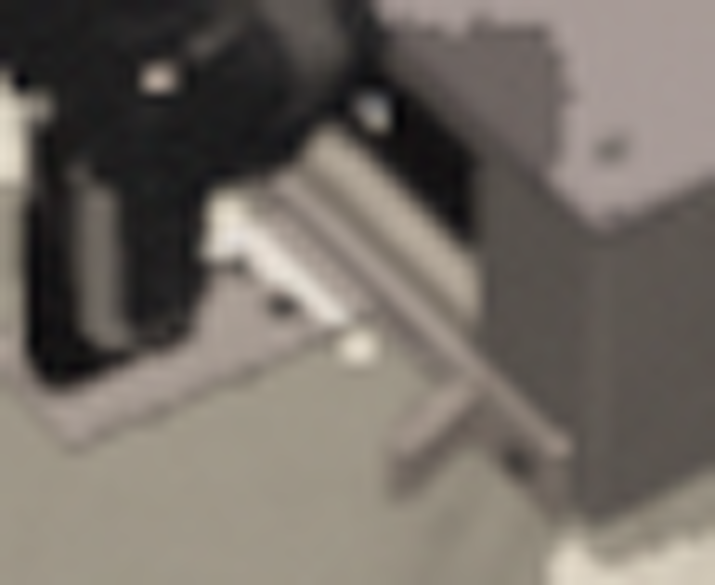

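The pan's rear wall, running from (290,180) to (480,370), lines up with the cheek's mounting flange on the station face. With the rising contact force, that says the tray is home. Releasing now.

Request:
{"fn": "send_rows", "kwargs": {
  "steps": [
    [[0.7,0,0,0,0],[0.65,0,0,0,0],[0.65,0,0,0,0],[0.65,0,0,0,0]]
  ]
}}

```text
t: 12.12
tcp_pos: [0.4984, 0.2426, 0.0164]
tool_rot: [-0.353, 0.612, 0.353, 0.613]
force: [-0.2, -0.3, 0.3]
finger_gap: 0.351
```

```bash
python3 - <<'E'
from h import *
s=manip.sense();print(s["force"],s["tcp_pos"],s["finger_gap"],s["t"])
E
```

```text
[-0.18796901 -0.34355278  0.3443661 ] [0.49843651 0.24260019 0.01639921] 0.3505824221194913 12.125
```

Request:
{"fn": "send_rows", "kwargs": {
  "steps": [
    [[0.65,0,0,0.02,0],[0.65,0,0,0.06,0],[0.65,-0.01,0.006,0.11,0],[0.65,-0.04,0.023,0.15,0],[0.65,-0.09,0.08,0.17,0],[0.65,-0.09,0.13,0.17,0],[0.65,-0.09,0.13,0.17,0]]
  ]
}}

```text
t: 13.0
tcp_pos: [0.4073, 0.3765, 0.1874]
tool_rot: [-0.355, 0.61, 0.355, 0.613]
force: [0.0, -0.6, -0.7]
finger_gap: 0.351
```

```bash
python3 - <<'E'
from h import *
for n in("scene","top"):
    im=manip.snapshot(n)[:,:,::-1]; cv2.imwrite(f"pics/{n}8f.png",im)
    c=im[140:255,285:425] if n=="scene" else im[110:225,275:415]
    cv2.imwrite(f"pics/{n}8.png",cv2.resize(c,None,fx=5.2,fy=5.2,interpolation=2))
s=manip.sense()
print(s["t"],s["tcp_pos"],s["force"])
E
```

```text
13.1 [0.40748988 0.37281702 0.18616423] [0.29665047 0.7148865  0.24829812]
```

View pics/scene8.png

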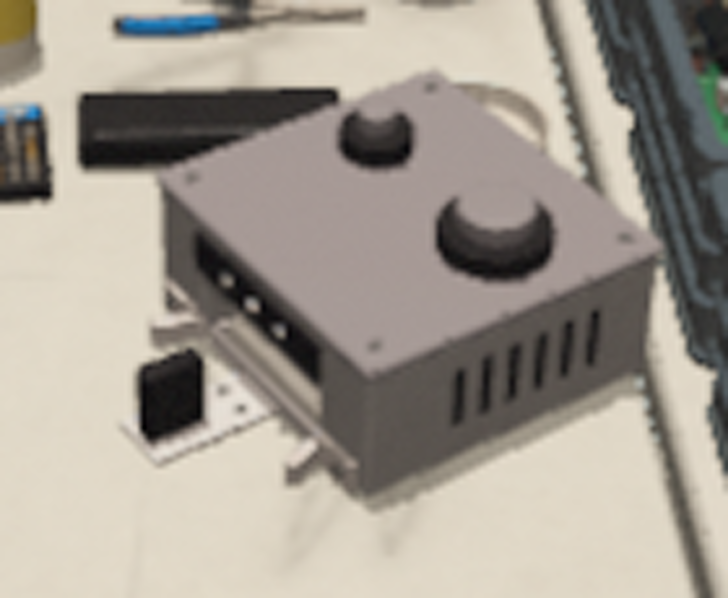

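View pics/top8.png

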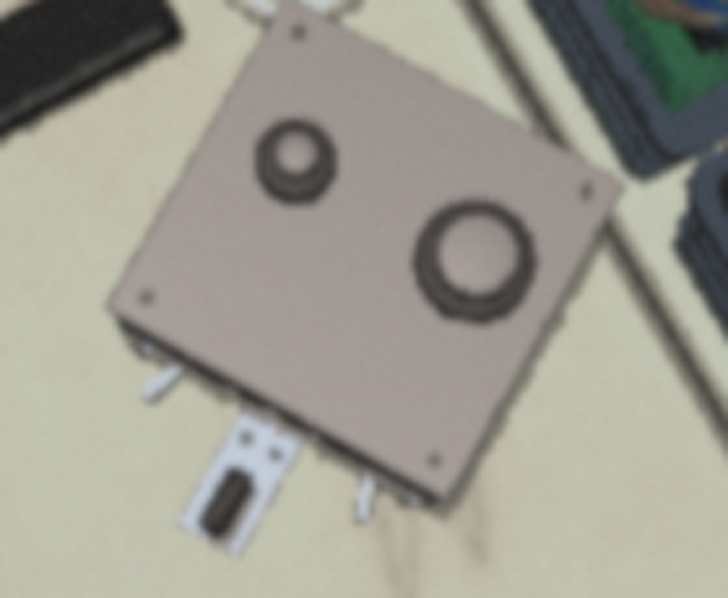

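```bash
python3 - <<'E'
from h import *
def a(P,o): return (np.array(P,float)+.5)/5.2+o-.5
T=lambda P,z:ray("top",a(P,[275,110]),z)[:,:2]
S=lambda P,z:ray("scene",a(P,[285,140]),z)[:,:2]
th=np.radians(-29.8);ex=np.array([np.cos(th),np.sin(th)]);ey=np.array([-ex[1],ex[0]])
c=np.array([.5945,.185])
def loc(Q): return np.round(np.c_[(Q-c)@ex,(Q-c)@ey]*1000,1)
print("top tongue end corners",loc(T([(182,526),(237,555)],.004)),"cheek tips",loc(T([(148,396),(363,518)],.012)))
print("top grip",loc(T([(229,502)],.04)))
print("scene tongue end",loc(S([(122,427),(158,463)],.004)),"cheeks",loc(S([(152,325),(286,470)],.012)))
print("FL FR BR BL",loc(T([(110,305),(448,495),(622,188),(280,5)],.07)),loc(S([(163,178),(375,373),(660,243),(432,72)],.07)))
bt=T([(475,262)],.076),T([(480,253)],.085);bs=S([(495,235)],.076),S([(500,208)],.085)
print("base ring",bt[0],bs[0],"cap top",bt[1],bs[1])
# triangulate cap top centre
A=[];b=[]
for n,p in(("top",a([(480,253)],[275,110])),("scene",a([(501,207)],[285,140]))):
    o=ray(n,p,0)[0];d=ray(n,p,.2)[0]-o;d/=np.linalg.norm(d);P=np.eye(3)-np.outer(d,d);A.append(P);b.append(P@o)
x=np.linalg.solve(sum(A),sum(b));print("tri",x,[np.linalg.norm(A[i]@x-b[i]) for i in(0,1)])
E
```

```text
top tongue end corners [[-133.3   13.8]
 [-132.4  -13.2]] cheek tips [[-92.1  54.3]
 [-91.8 -52.7]]
top grip [[-116.3   -0.3]]
scene tongue end [[-134.3   10. ]
 [-133.2  -17.3]] cheeks [[-93.7  52.5]
 [-96.  -56.7]]
FL FR BR BL [[-72.1  81.2]
 [-71.2 -77.7]
 [ 75.2 -77.7]
 [ 71.8  83. ]] [[-73.2  74.1]
 [-71.3 -81.3]
 [ 75.5 -78. ]
 [ 72.6  77.2]]
base ring [[0.58922124 0.141724  ]] [[0.58785136 0.14000461]] cap top [[0.59135521 0.14050833]] [[0.5946207  0.14120501]]
tri [0.59112697 0.14021491 0.08805876] [np.float64(0.0006552033604054768), np.float64(0.0006552033604054258)]
```

The tray is home: tongue end at x ≈ -134 (nominal -135) and grip at x ≈ -117 (nominal -118), centred, with the bystanders where they were. Now I shut the fingers and go over the larger cap at about (0.590, 0.1405), top z ≈ 0.086.

Request:
{"fn": "send_rows", "kwargs": {
  "steps": [
    [[1,0.03,-0.04,0,0],[1,0.06,-0.08,0,0],[1,0.09,-0.12,0,0],[1,0.12,-0.155,0,0],[1,0.15,-0.19,0,0],[1,0.17,-0.217,-0.02,0],[1,0.182,-0.232,-0.05,0],[1,0.182,-0.232,-0.065,0]]
  ]
}}

```text
t: 14.1
tcp_pos: [0.5896, 0.1375, 0.1192]
tool_rot: [-0.351, 0.615, 0.352, 0.612]
force: [-0.4, 0.1, -1.3]
finger_gap: -0.002
```

Request:
{"fn": "send_rows", "kwargs": {
  "steps": [
    [[1,0,0,0,0],[1,0,0,0,0]]
  ]
}}

```text
t: 14.35
tcp_pos: [0.5897, 0.1412, 0.122]
tool_rot: [-0.353, 0.612, 0.353, 0.613]
force: [-0.3, 0.2, 0.4]
finger_gap: -0.001
```

```bash
python3 - <<'E'
from h import *
for n in("scene",):
    im=manip.snapshot(n)[:,:,::-1]
    c=im[100:240,285:425]
    cv2.imwrite(f"pics/{n}9.png",cv2.resize(c,None,fx=4.2,fy=4.2,interpolation=2))
s=manip.sense()
print(s["t"],s["tcp_pos"],s["force"],s["finger_gap"])
E
```

```text
14.4 [0.59004875 0.14142196 0.12236676] [-0.40294992 -0.04451175  0.03704191] -0.004021136874056378
```

View pics/scene9.png

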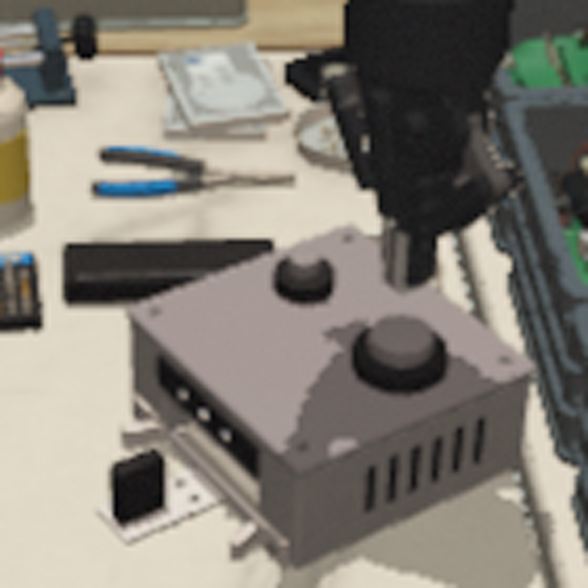

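Request:
{"fn": "send_rows", "kwargs": {
  "steps": [
    [[1,0,-0.001,-0.015,0],[1,0,-0.001,-0.03,0],[1,0,-0.001,-0.032,0],[1,0,-0.001,-0.032,0]]
  ]
}}

```text
t: 14.9
tcp_pos: [0.5894, 0.14, 0.0891]
tool_rot: [-0.353, 0.613, 0.354, 0.612]
force: [-1.2, 0.9, 3.1]
finger_gap: -0.002
```

Request:
{"fn": "send_rows", "kwargs": {
  "steps": [
    [[1,0,0,-0.002,0],[1,0,0,-0.004,0],[1,0,0,-0.004,0]]
  ]
}}

```text
t: 15.28
tcp_pos: [0.5895, 0.14, 0.0861]
tool_rot: [-0.353, 0.613, 0.353, 0.612]
force: [-3.2, 1.1, 7.1]
finger_gap: -0.0
```

Request:
{"fn": "send_rows", "kwargs": {
  "steps": [
    [[1,0,0,-0.002,0],[1,0,0,-0.003,0],[1,0,0,-0.003,0]]
  ]
}}

```text
t: 15.65
tcp_pos: [0.5896, 0.14, 0.0858]
tool_rot: [-0.353, 0.612, 0.353, 0.613]
force: [-7.5, 0.6, 22.8]
finger_gap: 0.0
```

The button bottomed: 7 N, then a stiff rise to 23 N after about 6 mm of travel. Lifting off.

Request:
{"fn": "send_rows", "kwargs": {
  "steps": [
    [[1,0,0,0.008,0],[1,0,0,0.03,0],[1,0,0,0.08,0],[1,-0.03,0.04,0.12,0],[1,-0.07,0.09,0.13,0],[1,-0.11,0.14,0.13,0],[1,-0.15,0.19,0.13,0],[1,-0.18,0.23,0.13,0]]
  ]
}}

```text
t: 16.65
tcp_pos: [0.409, 0.371, 0.2122]
tool_rot: [-0.353, 0.612, 0.353, 0.613]
force: [-0.5, -0.1, 0.3]
finger_gap: -0.001
```

Request:
{"fn": "send_rows", "kwargs": {
  "steps": [
    [[1,0,0,0,0],[1,0,0,0,0]]
  ]
}}

```text
t: 16.9
tcp_pos: [0.4104, 0.3696, 0.2121]
tool_rot: [-0.354, 0.612, 0.353, 0.613]
force: [-0.1, 0.1, -0.6]
finger_gap: 0.006
```

```bash
python3 - <<'E'
from h import *
im=manip.snapshot("scene")[:,:,::-1]; cv2.imwrite("pics/scene10f.png",im)
o=cv2.imread("pics/scene8f.png")
f=lambda i:cv2.resize(i[120:290,250:430],None,fx=2.2,fy=3,interpolation=2)
cv2.imwrite("pics/cmp.png",np.hstack([f(o),f(im)]))
d=cv2.absdiff(o,im).max(2);print("diff station region",[(d[140:255,310:425]>t).sum() for t in(15,30,60)])
s=manip.sense();print(s["t"],s["tcp_pos"],s["force"])
E
```

```text
diff station region [np.int64(0), np.int64(0), np.int64(0)]
16.95 [0.41089708 0.36909385 0.21212164] [ 0.73022736 -1.23385824  0.27810443]
```

View pics/cmp.png

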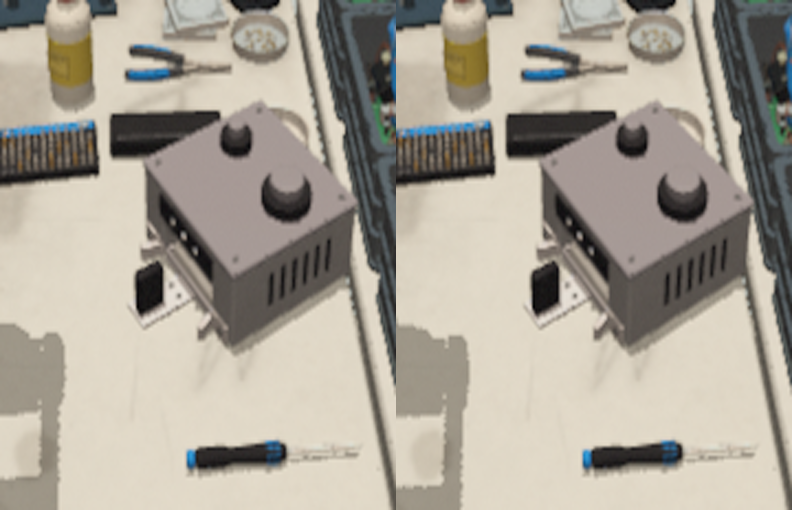

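The before and after pictures of the station region are identical: cap back up, tray home, bystanders unmoved. Handing in.

```bash
python3 -c "
from station import manip
print(manip.sign_off())"
```

```text
the job is handed in; nothing more can be done
None
```

I slid the tray home with the drive still in it, then pressed the larger (start) button fully down and let it come up. I handed the job in at about 17 s of the 48 s; the hand-in gives no verdict.

- **Tray:** I pinched it by its finger grip, turned it in line with the bay and slid it in until it stalled on the stop at about 13 N. I then released it and backed away.
    - **Position:** It measured x ≈ -134 mm at the tongue end (nominal -135) and about -117 mm at the grip (nominal -118). Against the cheek tips, the top view read about 2 mm further out than nominal and the scene view agreed with nominal. I put that down to measurement error, because the tray was on the stop and its rear wall lined up with the station face.
    - **Drive:** It lay flat in the pan throughout the slide. Once the tray is home, only its rear edge can be seen.
- **Start button:** It went down about 6 mm and bottomed, with the force rising stiffly from 7 N to 23 N. It came back up when I lifted off.
- **Last check:** In the scene camera, the station area showed no pixel differences from just before the press, so the cap is up and the tray has not moved. The stop button was not touched. The battery pack, screw dish and screwdriver look unmoved, and the arm is clear of everything.

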